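# Lock a drawbar with a ring lock pin

### The job

Take the ring lock pin out of its wooden rack, feel for the cross hole in the top of the square bar and push the pin gently down through it until its collar sits on the bar, with the ring pointing out past the bar's free end. Then swing the ring down over the end of the bar until it hangs straight down round the bar, and let go. Never press the pin or the ring hard against the bar, and leave the other things on the bench where they are.

Things in the scene. Friction and masses are not known exactly. Their poses are not given: they have to be found in the camera images.
- pin_head (a point): Steel lock pin, upright in the rack. Point: centre of its block head, 18 (x) x 16 (y) x 35 (z) mm in the pin's axes, z up. Its 19 mm collar has its underside 22.5 mm below this point; from there the 10 mm round shank runs 40 mm down, the last 1.5 mm tapering to 8.4 mm. The ring is hinged on the pin's y axis 14.5 mm below this point and lies on the pin's -x side. 115 g, varies by 30 %.
- lock_ring (a joint): Angle of the pin's ring. 0: stands out square to the pin along the pin's -x; positive: swung down; 1.571: parallel to the shank, its stop. Starts between -0.25 and 0.1. The hinge is stiff (0.06 N m of friction, no spring): the ring stays where it is put.
- ring_end (a point): The ring is a 54 mm circle of 3.5 mm steel wire; its ends enter the head's two y sides at the hinge. This point is the wire's middle farthest from the hinge, 54 mm from it, and turns with the ring. The wires are widest (54 mm apart, centre to centre) 27 mm from the hinge; swung down they clear the sides of the bar by 14 mm.
- bar_stand: Fixed grey steel stand; origin on the bench; its -x axis points out along the bar, roughly to the robot. A square tube (42 mm wide, top 119 mm above the bench at its mouth) holds a clamped 22 x 22 mm steel bar, top 110 mm, underside 88 mm above the bench. In front of the tube the space beside and below the bar is free down to the base plate (10 mm thick).
- bar_mouth (a point): On the middle line of the bar's top face, where the bar leaves the tube's mouth; axes as the stand's. The bar runs from here along -x. On that line, 26 to 60 mm from here, is the vertical through hole (11.5 mm, slight chamfer); how far out differs each time and is not reported. The bar's free end is 18 mm beyond the hole's centre.
- pin_rack: Fixed wooden block, 56 (x) x 100 (y) x 50 mm high, origin under its centre; the pin stands in its middle 12 mm through hole, the two smaller holes are empty.
- insul_tape: Roll of black tape lying flat, 59 mm across, 19 mm high; bystander.
- sanding_block: Sanding block, 60 x 100 x 32 mm; bystander.
- hex_keys: Set of hex keys in a small holder, 118 x 60 x 28 mm; bystander.
Mind the look-alikes: they are no part of the job. Of the things that look like the bar_stand, the larger one is meant.

How it is judged:
On the way:
1. the pin is through the bar's hole with its collar on the bar and the ring not yet swung down (z of pin_head in the frame of bar_mouth between 0.018 and 0.0255 m and y of pin_head in the frame of bar_mouth between -0.005 and 0.005 m and x of pin_head in the frame of bar_mouth between -0.065 and -0.021 m and angle between pin_head's own z axis and vertical below 0.15 rad and value of joint lock_ring below 1 rad), for 0.2 s.
At the end, for the whole second after the job is handed in: The pin stands upright (within 0.15 rad) in the bar's hole with its collar on the bar (within 3 mm), and the ring hangs round the bar, within 0.17 rad of its stop, its far end more than 35 mm below the bar's top; nothing moves (z of pin_head in the frame of bar_mouth between 0.018 and 0.0255 m and y of pin_head in the frame of bar_mouth between -0.005 and 0.005 m and x of pin_head in the frame of bar_mouth between -0.065 and -0.021 m and angle between pin_head's own z axis and vertical below 0.15 rad and value of joint lock_ring above 1.4 rad and z of ring_end in the frame of bar_mouth below -0.035 m and velocity of joint lock_ring below 0.2 rad/s); the robot touches nothing.
It fails at once if the pin or its ring is pressed against the bar or its stand with more than 35 N (contact force between lock_pin and bar_stand above 35 N).
It fails at once if a bystander is pushed more than 30 mm (distance of any of insul_tape, sanding_block, hex_keys from where it was at the start of the episode above 0.03 m).
It also fails if it takes over 72 s, if anything falls off the work surface, if the arm or the gripper's body presses on something with over 40 N, if the wrist force passes 120 N, or if a joint passes its speed limit or range.

### The arm

A 6-joint arm with a two-finger parallel gripper is mounted at the origin on a cart in front of the work surface, level with it; the furniture and walls round the work are solid. World frame = base frame: x ahead of the robot, y to its left, z up, the work surface at z = 0. Lengths are in m, angles in rad, forces in N, time in s.
With the tool pointing down it reaches from about 0.425 to 0.925 m from the base axis. Payload 12.5 kg.
Tool frame: the origin (TCP) lies at the centre of the arm's flange, where the gripper is bolted on; the fingertips stand 173 mm ahead of it and the grasp point (between the pads) lies 155 mm ahead of it; z points along the fingers, y is the direction in which the jaws open and shut (so a half turn about z gives the same grasp; the last joint's range is limited). The gripper opens to 85 mm and grips with 20 to 120 N. Pads are 22 mm wide; open, the fingers measure 114 mm over their backs; the gripper's body (76 mm by 85 mm) begins 54 mm behind the grasp point. The pads swing forward as they close: fully open they stand 13 mm farther back than shut.
Start: joints at [1.145, 0.491, 1.559, -0, 1.092, -0.106], TCP at [0.196, 0.593, 0.405] pointing down, gripper open.
Joint ranges: [-3.1, 3.1], [-0.84, 2.19], [0.05, 2.79], [-1.13, 4.28], [0.06, 2.93], [-2.69, 2.69]. Speed limits (rad/s): [2.22, 2.22, 2.79, 3.14, 3.14, 3.14].

### API

Orientations are given as [roll, pitch, yaw] about the fixed x, y, z axes, in that order (R = Rz(yaw) Ry(pitch) Rx(roll)).
In Python, from rig import ctrl, eyes gives the robot as it stands.
- The arm moves only by the shell command python3 -m jog 'ROWS' [FORCE]. ROWS is JSON, a list of rows, each a list of 7 numbers: the opening, from 0 (shut) to 1 (fully open), then the shift along the tool's x, y, z normalised to -1 to 1, where 1 is 0.15 m, then the turn, a rotation vector about the tool's x, y, z normalised to -1 to 1, where 1 is 180 degrees. In form: [[grip, tx, ty, tz, wx, wy, wz], ...]. A call has 1 to 20 rows; each row is the pose to reach, as a shift and turn from the pose measured when the call began, along the tool's axes at that moment, turning the shorter way round; what a row does not reach only later rows make up. A row lasts 1/8 s, in which the tool goes at most 62.5 mm and 10.7 degrees, less where a joint would pass 70% of its speed; a pose out of reach is approached as far as the arm can. A call with a number of a shift or a turn outside -1 to 1 is refused whole. A call with a gripper value outside its range is refused whole. The fingers move at their own pace and stop on an object; FORCE is the grip in N (left out, the last holds). Time passes only in rows, so rows that repeat a pose let the fingers close. It gives the time, the measured TCP pose, the force and the opening at its end, in the units of the state.
- ctrl.read_state(): the state, without advancing time (a new reading comes with each control period).
- eyes.get_image(name): name is "scene" or "top" or "wrist"; returns the picture (400x640x3 uint8, red, green, blue); there is no depth.
- eyes.calibration(name): a dict with "intrinsics" (3x3 intrinsics, pixels), "D" ([k1, k2, p1, p2, k3] as OpenCV has them; the pictures are not rectified), "xyz" and "orientation" of the camera in the world. Camera axes: x right, y down, z forward; pixel columns grow to the right and rows downward; lengths in m; the calibration is good to about 2 mm. A picture is of the moment at which its call begins: read the wrist's pose just before it. calibration takes no time and is no camera call; for the wrist camera it gives the pose at the moment of the call.
- ctrl.hand_in(): hands the job in, once; it reports no verdict.
The state is a dict: "t": time; "qpos": joint angles; "dq": joint speeds; "joint_torque": joint torques, N m; "position": TCP position; "eef_rot": TCP orientation; "force": force on the tool from outside, world axes, zero at the start; "torque": the same for the moment, N m; "width": finger opening in m.
Only numpy, scipy, OpenCV 4.12 (cv2) and the standard library are available. Lean on these libraries where they do the work, as an engineer would, in place of code of your own. Each camera call takes 0.05 s, during which the arm holds its last target. There are 200 camera calls.

## Working session

There is one attempt and no reset: what is moved stays moved. The work goes in short steps, Python scripts to look and compute and a shell command to move; the robot and the scene stay as the last step left them, time stands still between calls to the robot, and variables do not carry over. Pictures are saved under pics/ and viewed, about 8 in all and at most 12, crops included, and the job is handed in when it is done.

```bash
mkdir -p pics; ls; cat > h.py <<'E'
import numpy as np, cv2
from scipy.spatial.transform import Rotation as R
from rig import ctrl, eyes
def cal(n):
    c=eyes.calibration(n); return c
def rot(o):
    o=np.array(o,float)
    return o if o.shape==(3,3) else R.from_euler('xyz',o).as_matrix()
def shot(n,f):
    im=eyes.get_image(n); cv2.imwrite('pics/'+f,im[:,:,::-1]); return im
def ray(c,uv):
    K=np.array(c['intrinsics']);D=np.array(c['D'],float)
    p=cv2.undistortPoints(np.array([[uv]],float),K,D)[0,0]
    return np.array(c['xyz']),rot(c['orientation'])@np.array([p[0],p[1],1])
def onz(c,uv,z):
    o,d=ray(c,uv); return o+d*(z-o[2])/d[2]
def tri(l):
    A=np.zeros((3,3));b=np.zeros(3)
    for c,uv in l:
        o,d=ray(c,uv);d=d/np.linalg.norm(d);P=np.eye(3)-np.outer(d,d);A+=P;b+=P@o
    x=np.linalg.solve(A,b)
    return x
def proj(c,X):
    Rw=rot(c['orientation']); Xc=(np.atleast_2d(X)-np.array(c['xyz']))@Rw
    return cv2.projectPoints(Xc,np.zeros(3),np.zeros(3),np.array(c['intrinsics']),np.array(c['D'],float))[0][:,0]
def st():
    s=ctrl.read_state(); print({k:np.round(s[k],4).tolist() for k in ('t','position','eef_rot','force','torque','width')}); return s
def rel(X,rpy=None):
    """normalised tool shift/turn from current pose to TCP pos X, orientation"""
    s=ctrl.read_state();Rt=R.from_euler('xyz',s['eef_rot'])
    a=Rt.inv().apply(np.array(X)-s['position'])/0.15
    w=np.zeros(3) if rpy is None else (Rt.inv()*R.from_euler('xyz',rpy)).as_rotvec()/np.pi
    print('rel',np.round(a,4).tolist(),np.round(w,4).tolist())
E
python3 - <<'E'
from h import *
st()
a=shot('top','top0.png');b=shot('scene','scene0.png')
for n in('top','scene','wrist'): print(n,cal(n))
E
```

```text
pics
{'t': 0.0, 'position': [0.1965, 0.5933, 0.4041], 'eef_rot': [-3.1405, -0.0001, 2.8218], 'force': [-0.1442, -0.3826, -0.5501], 'torque': [-0.0129, -0.0359, 0.0277], 'width': 0.0852}
top {'intrinsics': array([[409.33064506,   0.        , 316.35753036],
       [  0.        , 409.33064506, 201.42335338],
       [  0.        ,   0.        ,   1.        ]]), 'D': array([-0.08719581,  0.        ,  0.        ,  0.        ,  0.        ]), 'xyz': array([0.36233307, 0.05313796, 1.2349341 ]), 'orientation': array([-2.93589929,  0.00635146, -1.54820527])}
scene {'intrinsics': array([[493.3530005 ,   0.        , 323.65801592],
       [  0.        , 493.3530005 , 202.06333242],
       [  0.        ,   0.        ,   1.        ]]), 'D': array([-0.0612327,  0.       ,  0.       ,  0.       ,  0.       ]), 'xyz': array([-0.31851985, -0.56899767,  0.7551623 ]), 'orientation': array([-2.10669403, -0.00328662, -0.97667268])}
wrist {'intrinsics': array([[275.34923673,   0.        , 319.62231313],
       [  0.        , 275.34923673, 194.07332915],
       [  0.        ,   0.        ,   1.        ]]), 'D': array([-0.01905177,  0.        ,  0.        ,  0.        ,  0.        ]), 'xyz': array([0.11653411, 0.61900656, 0.37292961]), 'orientation': array([2.80762229e+00, 2.23150862e-03, 1.25117699e+00])}
```

View pics/top0.png

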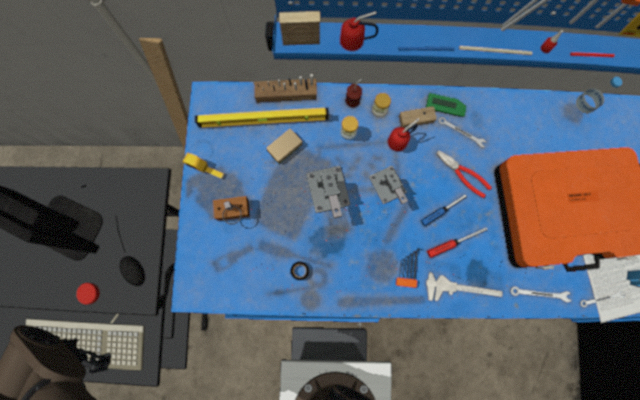

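View pics/scene0.png

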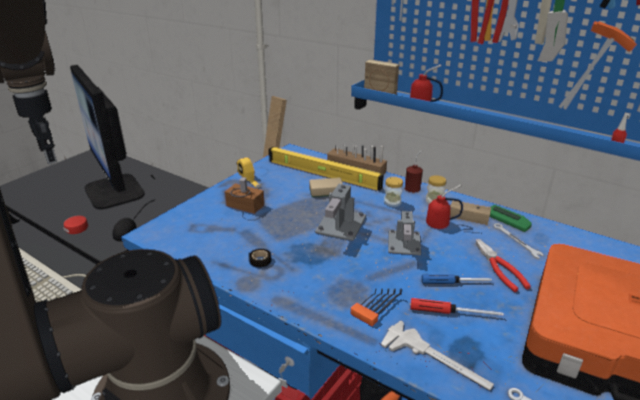

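Top view: the rack with the pin is at (231,208). There are two stands, at (327,192) and (390,185); the left one is larger in both views (scene (340,215) vs (405,235)), so it fits "the larger one". I'll confirm this in an enlarged crop.

```bash
python3 - <<'E'
from h import *
a=cv2.imread('pics/top0.png');b=cv2.imread('pics/scene0.png')
t=cv2.resize(a[155:245,200:420],None,fx=3.6,fy=3.6,interpolation=cv2.INTER_CUBIC)
s=cv2.resize(b[150:270,215:435],None,fx=3.6,fy=3.6,interpolation=cv2.INTER_CUBIC)[:270]
cv2.imwrite('pics/crop1.png',np.vstack([t,s]))
c=cal('top')
for n,p,z in(('rack',(231,208),.05),('pin',(229,204),.08),('standbig bar end',(336,212),.11),('tube',(326,178),.119)): print(n,onz(c,p,z))
E
```

```text
rack [0.58405816 0.31863184 0.05      ]
pin [0.59008905 0.3185161  0.08      ]
standbig bar end [0.56783277 0.01006598 0.11      ]
tube [0.66296889 0.03982922 0.119     ]
```

View pics/crop1.png

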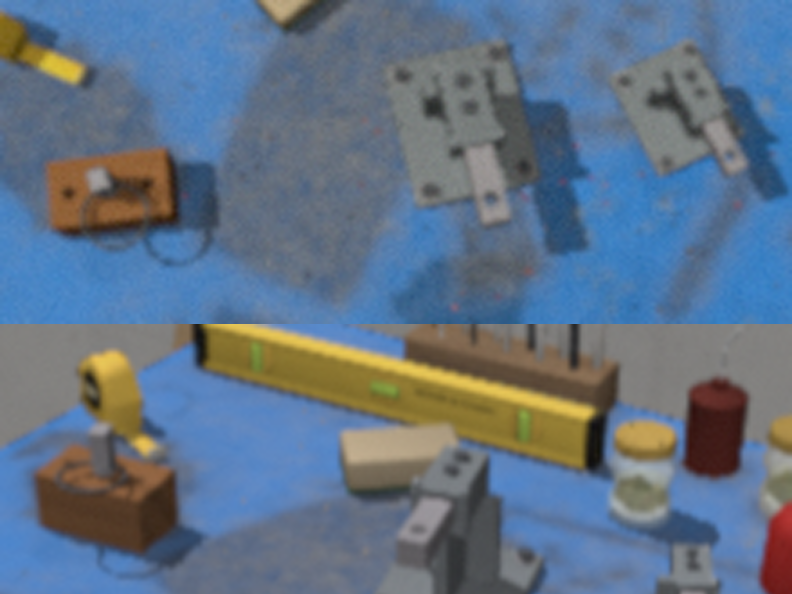

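Confirmed: the left stand (bar hole at about top (336,210)) is the larger one, and the pin's ring points robotward in the rack. Now rough poses and the move to a hover.

```bash
python3 - <<'E'
from h import *
c=cal('top');s=cal('scene')
f=lambda x,y:(200+x/3.6,155+y/3.6)
h=onz(c,f(98,176),.09);r=onz(c,f(116,217),.058);print('head',h,'ringc',r,'yaw',np.arctan2(*(h-r)[1::-1]))
print('tri head',tri([(c,f(98,176)),(s,(243.3,179.4))]))
ho=onz(c,f(491,198),.11);m=onz(c,f(480,148),.11);e=onz(c,f(497,222),.11)
print('hole',ho,'mouth',m,'end',e,'yaw',np.arctan2(*(m-e)[1::-1]))
X=h.copy();X[2]=.33
rel(X,[np.pi,0,np.pi+np.arctan2(*(h-r)[1::-1])])
E
```

```text
head [0.58833094 0.32138951 0.09      ] ringc [0.560942   0.31182394 0.058     ] yaw 0.3360056892365557
tri head [0.58937214 0.32144405 0.08736328]
hole [0.573536   0.00905289 0.11      ] mouth [0.61311463 0.01815469 0.11      ] end [0.55474348 0.00416756 0.11      ] yaw 0.23518951081937703
rel [-3.0499, -0.8989, 0.4951] [-0.0003, -0.0001, -0.2088]
```

```bash
python3 -m jog '[[1,-0.4,-0.12,0,0,0,0],[1,-0.7,-0.2,0,0,0,0],[1,-1,-0.3,0,0,0,0]]'
python3 -m jog '[[1,-0.4,-0.12,0,0,0,0],[1,-0.7,-0.2,0,0,0,0],[1,-1,-0.3,0,0,0,0]]'
python3 -m jog '[[1,-0.4,-0.12,0,0,0,0],[1,-0.7,-0.2,0.1,0,0,0],[1,-1,-0.3,0.2,0,0,0],[1,-1,-0.3,0.3,0,0,0]]'
python3 - <<'E'
from h import *
st();rel([.5885,.3214,.33],[np.pi,0,np.pi+.336])
E
```

```text
t: 0.48
position: [0.3259, 0.5025, 0.4039]
eef_rot: [-3.14, -0.0, 2.822]
force: [0.6, 0.7, -0.7]
width: 0.0855
t: 0.85
position: [0.4555, 0.4115, 0.4036]
eef_rot: [-3.14, -0.001, 2.822]
force: [-0.5, 0.8, 0.1]
width: 0.0855
t: 1.35
position: [0.5857, 0.3193, 0.3573]
eef_rot: [-3.139, -0.001, 2.818]
force: [-0.9, 0.3, -0.7]
width: 0.0853
{'t': 1.35, 'position': [0.5857, 0.3193, 0.3573], 'eef_rot': [-3.1392, -0.0008, 2.818], 'force': [-0.8823, 0.3062, -0.6657], 'torque': [0.0007, -0.0303, 0.0238], 'width': 0.0853}
rel [-0.0132, 0.0194, 0.1817] [-0.0006, -0.0005, -0.2099]
```

```bash
python3 -m jog '[[1,-0.013,0.02,0.1,0,0,-0.06],[1,-0.013,0.02,0.18,0,0,-0.12],[1,-0.013,0.02,0.18,0,0,-0.18],[1,-0.013,0.02,0.18,0,0,-0.21],[1,-0.013,0.02,0.18,0,0,-0.21]]'
python3 - <<'E'
from h import *
st();print(cal('wrist'));c=cal('wrist');im=shot('wrist','w1.png')
cv2.imwrite('pics/w1c.png',cv2.resize(im[:,:,::-1],(800,500),interpolation=cv2.INTER_CUBIC))
print(proj(c,[[.589,.3214,.09]])*1.25)
E
```

```text
t: 1.98
position: [0.5878, 0.3221, 0.33]
eef_rot: [-3.14, -0.003, -2.805]
force: [0.0, -0.5, 0.2]
width: 0.0853
{'t': 1.975, 'position': [0.5878, 0.3221, 0.33], 'eef_rot': [-3.1402, -0.0028, -2.8054], 'force': [0.0448, -0.4908, 0.194], 'torque': [-0.0034, 0.0423, 0.0048], 'width': 0.0853}
{'intrinsics': array([[275.34923673,   0.        , 319.62231313],
       [  0.        , 275.34923673, 194.07332915],
       [  0.        ,   0.        ,   1.        ]]), 'D': array([-0.01905177,  0.        ,  0.        ,  0.        ,  0.        ]), 'xyz': array([0.50830322, 0.29321802, 0.29890832]), 'orientation': array([2.81106306e+00, 2.24739386e-03, 1.90715212e+00])}
[[400.19738203 262.52257667]]
```

View pics/w1c.png

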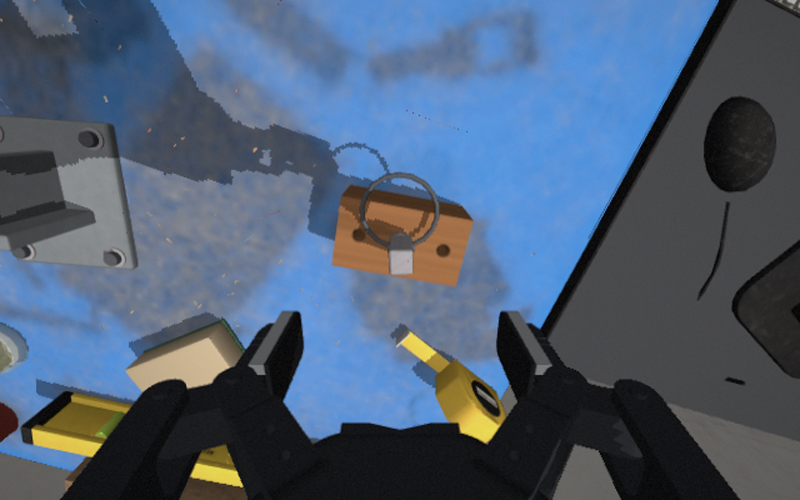

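The head's top centre at (401,262) matches the prediction of (400,262.5). The ring is at centre (399.5,209), far end (400,174), pointing robotward in line with the tool x axis.

```bash
python3 - <<'E'
from h import *
c=cal('wrist')
h=onz(c,(401/1.25,262/1.25),.09)
for z in(.058,.062,.066):
  for p in((399.5,209),(399.5,174)):
    r=onz(c,(p[0]/1.25,p[1]/1.25),z); d=h-r;print(z,p,h,r,np.hypot(*d[:2]),np.arctan2(d[1],d[0]))
# predicted extremes for candidates
rel([h[0],h[1],.239],[np.pi,0,np.pi+.336])
E
```

```text
0.058 (399.5, 209) [0.58866994 0.32170329 0.09      ] [0.56267398 0.3115409  0.058     ] 0.027911723688085373 0.3726560726275068
0.058 (399.5, 174) [0.58866994 0.32170329 0.09      ] [0.53921279 0.30337931 0.058     ] 0.05274256058463465 0.3548214833924764
0.062 (399.5, 209) [0.58866994 0.32170329 0.09      ] [0.56177271 0.31123728 0.062     ] 0.028861710884498275 0.37108442655546153
0.062 (399.5, 174) [0.58866994 0.32170329 0.09      ] [0.53870094 0.30321116 0.062     ] 0.05328095205821505 0.3544432994809397
0.066 (399.5, 209) [0.58866994 0.32170329 0.09      ] [0.56087145 0.31093366 0.066     ] 0.02981176482778691 0.369612948804206
0.066 (399.5, 174) [0.58866994 0.32170329 0.09      ] [0.53818909 0.30304301 0.066     ] 0.05381935099973602 0.35407268208260523
rel [-0.0055, -0.0026, 0.6068] [-0.0004, -0.0008, -0.0004]
```

```bash
python3 -m jog '[[1,-0.0055,-0.0025,0.3,0,0,-0.006],[1,-0.0055,-0.0025,0.55,0,0,-0.006],[1,-0.0055,-0.0025,0.607,0,0,-0.006],[1,-0.0055,-0.0025,0.607,0,0,-0.006],[0,-0.0055,-0.0025,0.607,0,0,-0.006],[0,-0.0055,-0.0025,0.607,0,0,-0.006],[0,-0.0055,-0.0025,0.607,0,0,-0.006],[0,-0.0055,-0.0025,0.607,0,0,-0.006],[0,-0.0055,-0.0025,0.607,0,0,-0.006],[0,-0.0055,-0.0025,0.607,0,0,-0.006]]' 60
python3 -m jog '[[0,0,0,-0.2,0,0,0],[0,0,0,-0.5,0,0,0],[0,0,0,-0.8,0,0,0],[0,0,0,-0.8,0,0,0]]'
python3 - <<'E'
from h import *
st();c=cal('wrist');im=shot('wrist','w2.png')
cv2.imwrite('pics/w2c.png',cv2.resize(im[100:400,170:470,::-1],None,fx=2,fy=2,interpolation=cv2.INTER_CUBIC))
E
```

```text
t: 3.28
position: [0.5887, 0.3217, 0.2395]
eef_rot: [-3.14, -0.002, -2.788]
force: [-0.2, -1.9, 5.1]
width: 0.0148
t: 3.78
position: [0.589, 0.3221, 0.3628]
eef_rot: [-3.141, 0.004, -2.788]
force: [0.3, -0.6, -1.8]
width: 0.0148
{'t': 3.775, 'position': [0.589, 0.3221, 0.3628], 'eef_rot': [-3.1406, 0.0036, -2.7881], 'force': [0.2928, -0.5715, -1.7586], 'torque': [-0.0297, -0.0039, -0.0133], 'width': 0.0148}
```

View pics/w2c.png

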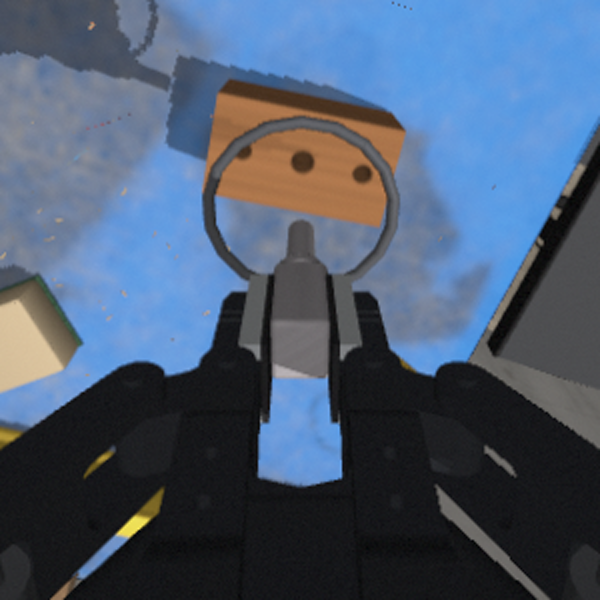

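Pin held centrally, ring out to the robot side, rack empty. Moving over the bar hole.

```bash
python3 - <<'E'
from h import *
c=cal('wrist');s=ctrl.read_state();Rt=R.from_euler('xyz',s['eef_rot'])
print('tip pred crop', [(proj(c,s['position']+Rt.apply([dx,0,.2295]))-[170,100])*2 for dx in(-.002,0,.002)])
rel([.5735,.009,.375],[np.pi,0,np.pi+.235])
E
```

```text
tip pred crop [array([[302.22953984, 231.35601798]]), array([[302.23956207, 226.64719692]]), array([[302.24963753, 221.90929587]])]
rel [0.8177, -1.9222, -0.0946] [-0.0004, 0.0, 0.0377]
```

```bash
python3 -m jog '[[0,0.15,-0.35,-0.09,0,0,0.01],[0,0.28,-0.7,-0.09,0,0,0.02],[0,0.41,-1,-0.09,0,0,0.038]]'
python3 - <<'E'
from h import *
rel([.5735,.009,.375],[np.pi,0,np.pi+.235])
E
```

```text
t: 4.2
position: [0.5826, 0.1582, 0.3725]
eef_rot: [-3.141, -0.002, -2.909]
force: [1.0, 0.3, -1.1]
width: 0.0151
rel [0.2884, -0.9538, -0.0152] [-0.0003, -0.0008, -0.0008]
```

```bash
python3 -m jog '[[0,0.1,-0.35,-0.015,0,0,0],[0,0.2,-0.7,-0.015,0,0,0],[0,0.288,-0.954,-0.015,0,0,0],[0,0.288,-0.954,-0.015,0,0,0],[0,0.288,-0.954,-0.015,0,0,0]]'
python3 - <<'E'
from h import *
s=st();c=cal('wrist');im=shot('wrist','w3.png')
cv2.imwrite('pics/w3c.png',cv2.resize(im[90:290,220:420,::-1],None,fx=3,fy=3,interpolation=cv2.INTER_CUBIC))
Rt=R.from_euler('xyz',s['eef_rot'])
f=lambda X:(proj(c,X)-[220,90])*3
print('tip',f(s['position']+Rt.apply([0,0,.2295])),'hole',f([.5735,.009,.11]))
E
```

```text
t: 4.82
position: [0.5736, 0.0092, 0.3739]
eef_rot: [-3.141, -0.004, -2.909]
force: [0.0, 0.3, -1.2]
width: 0.0146
{'t': 4.825, 'position': [0.5736, 0.0092, 0.3739], 'eef_rot': [-3.1413, -0.0041, -2.9095], 'force': [0.0073, 0.2881, -1.1832], 'torque': [0.0607, -0.0069, -0.0017], 'width': 0.0146}
tip [[303.33008472 369.42895229]] hole [[302.53817323 327.4776771 ]]
```

View pics/w3c.png

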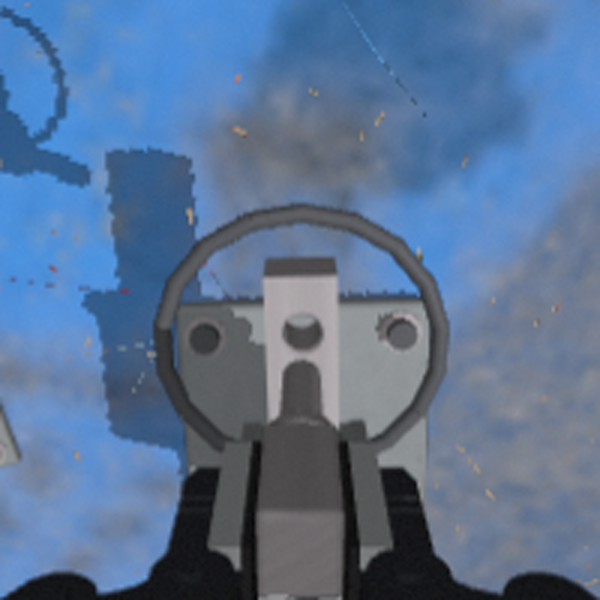

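```bash
python3 - <<'E'
from h import *
im=cv2.imread('pics/w3.png')
z=cv2.resize(im[170:235,290:350],None,fx=9,fy=9,interpolation=cv2.INTER_CUBIC)
z=cv2.convertScaleAbs(z,alpha=1.5,beta=0)
cv2.imwrite('pics/w3z.png',z)
E
```

```text
(no output)
```

View pics/w3z.png

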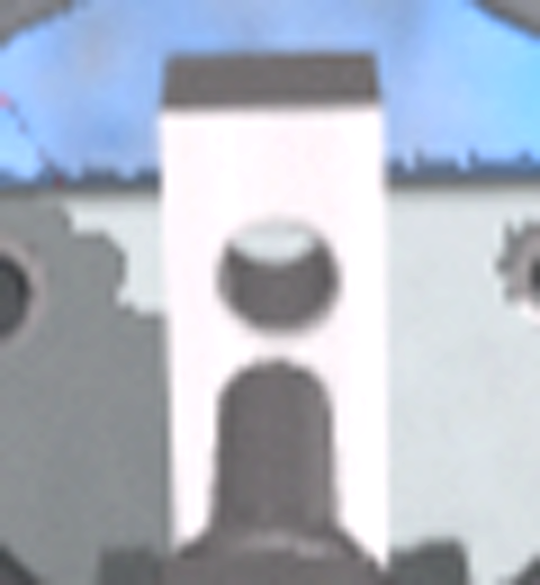

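```bash
python3 - <<'E'
from h import *
s=st();c=cal('wrist');Rt=R.from_euler('xyz',s['eef_rot']);p=np.array(s['position'])
g=lambda X:(proj(c,X)-[290,170]+.5)*9-.5
a=np.linspace(0,2*np.pi,73)
def circ(dx,dy,dz,r): return g(p+Rt.apply(np.c_[dx+r*np.cos(a),dy+r*np.sin(a),0*a+dz]))
for dx in(-.003,-.002,-.001,0):
  o=circ(dx,0,.2295,.0042);q=circ(dx,0,.228,.005);m=circ(dx,0,.210,.005)
  print(dx,o[:,1].min(),q[:,1].min(),'mid x',m[:,0].min(),m[:,0].max())
px=lambda x,y:((x+.5)/9-.5+290,(y+.5)/9-.5+170)
H=onz(c,px(278.5,276),.11);E=onz(c,px(271,108),.11);print('hole',H,'tool frame',Rt.inv().apply(H-p)*1e3,'end',Rt.inv().apply(E-p)*1e3)
for q in [((161,109),(183,530)),((381,109),(388,530))]:
  A,B=[onz(c,px(*t),.11) for t in q];print(np.arctan2(*(B-A)[1::-1]),Rt.inv().apply(A-p)*1e3)
E
```

```text
{'t': 4.875, 'position': [0.5736, 0.0097, 0.3741], 'eef_rot': [-3.1412, -0.0038, -2.9086], 'force': [0.7623, 0.7198, -0.9455], 'torque': [-0.0298, -0.0032, 0.0183], 'width': 0.0148}
-0.003 379.0002127955994 377.1668998929382 mid x 222.56560544700795 347.9926300451193
-0.002 368.31494019366113 366.3943327831398 mid x 222.48676652161618 348.12465302174155
-0.001 357.59664562645696 355.5882146023763 mid x 222.40770099858736 348.25705791990765
0 346.8451988321485 344.74841198843717 mid x 222.32840811412672 348.38984604305676
hole [0.57479198 0.00939795 0.11      ] tool frame [ -2.13499722  -0.43523886 264.06624774] end [ 15.38522553  -1.19043732 264.1336139 ]
0.26897363711832306 [ 15.27755454 -11.96422144 264.13721292]
0.2636151961216949 [ 15.28988955   9.58198784 264.12923807]
```

The hole is at zoom (278,276) and the shank tip at (277,359). In the tool frame the pin sits at about (-1.2,-0.75) mm and the hole at (-2.1,-0.4) mm, so I'll correct by about (-0.9,+0.3) mm and descend.

```bash
python3 -m jog '[[0,-0.006,0.002,0.1,0,0,-0.01],[0,-0.006,0.002,0.18,0,0,-0.01],[0,-0.006,0.002,0.21,0,0,-0.01],[0,-0.006,0.002,0.22,0,0,-0.01],[0,-0.006,0.002,0.22,0,0,-0.01]]'
python3 -m jog '[[0,0,0,0.005,0,0,0],[0,0,0,0.01,0,0,0],[0,0,0,0.01,0,0,0]]'
python3 -m jog '[[0,0,0,0.003,0,0,0],[0,0,0,0.007,0,0,0],[0,0,0,0.007,0,0,0]]'
python3 -m jog '[[0,0,0,0.003,0,0,0],[0,0,0,0.007,0,0,0],[0,0,0,0.007,0,0,0]]'
```

```text
t: 5.5
position: [0.5743, 0.0101, 0.3412]
eef_rot: [-3.141, -0.004, -2.877]
force: [0.1, -0.5, -1.6]
width: 0.0143
t: 5.88
position: [0.5743, 0.0101, 0.3398]
eef_rot: [-3.141, -0.003, -2.877]
force: [-0.1, -0.9, -1.8]
width: 0.0149
t: 6.25
position: [0.5743, 0.0101, 0.3387]
eef_rot: [-3.141, -0.004, -2.877]
force: [0.5, 0.1, -2.0]
width: 0.0147
t: 6.62
position: [0.5743, 0.0101, 0.3376]
eef_rot: [-3.141, -0.004, -2.877]
force: [-0.1, 0.5, -0.4]
width: 0.0149
```

```bash
python3 -m jog '[[0,0,0,0.003,0,0,0],[0,0,0,0.007,0,0,0],[0,0,0,0.007,0,0,0]]'
python3 -m jog '[[0,0,0,0.003,0,0,0],[0,0,0,0.007,0,0,0],[0,0,0,0.007,0,0,0]]'
python3 - <<'E'
from h import *
st()
E
```

```text
t: 7.0
position: [0.5743, 0.0101, 0.3365]
eef_rot: [-3.141, -0.004, -2.877]
force: [-0.8, -0.4, -2.1]
width: 0.0144
t: 7.38
position: [0.5743, 0.0101, 0.3353]
eef_rot: [-3.141, -0.004, -2.877]
force: [0.0, -0.3, -1.2]
width: 0.0149
{'t': 7.375, 'position': [0.5743, 0.0101, 0.3353], 'eef_rot': [-3.1413, -0.0038, -2.8772], 'force': [0.0014, -0.3473, -1.2061], 'torque': [-0.0185, 0.025, 0.0042], 'width': 0.0149}
```

Already about 4 mm into the hole with no contact force. Continuing.

```bash
for i in 1 ; do :; done
python3 -m jog '[[0,0,0,0.01,0,0,0],[0,0,0,0.02,0,0,0],[0,0,0,0.03,0,0,0],[0,0,0,0.03,0,0,0]]'
python3 -m jog '[[0,0,0,0.01,0,0,0],[0,0,0,0.02,0,0,0],[0,0,0,0.03,0,0,0],[0,0,0,0.03,0,0,0]]'
python3 -m jog '[[0,0,0,0.01,0,0,0],[0,0,0,0.02,0,0,0],[0,0,0,0.03,0,0,0],[0,0,0,0.03,0,0,0]]'
```

```text
t: 7.88
position: [0.5743, 0.0101, 0.3307]
eef_rot: [-3.141, -0.004, -2.877]
force: [-0.2, 0.4, -2.6]
width: 0.0149
t: 8.38
position: [0.5743, 0.01, 0.3261]
eef_rot: [-3.141, -0.004, -2.877]
force: [0.5, -0.1, -1.1]
width: 0.0152
t: 8.88
position: [0.5743, 0.01, 0.3214]
eef_rot: [-3.141, -0.004, -2.877]
force: [-0.3, -0.1, -0.8]
width: 0.015
```

```bash

python3 -m jog '[[0,0,0,0.02,0,0,0],[0,0,0,0.04,0,0,0],[0,0,0,0.06,0,0,0],[0,0,0,0.06,0,0,0]]'
python3 -m jog '[[0,0,0,0.02,0,0,0],[0,0,0,0.04,0,0,0],[0,0,0,0.05,0,0,0],[0,0,0,0.05,0,0,0]]'
python3 -m jog '[[0,0,0,0.01,0,0,0],[0,0,0,0.015,0,0,0],[0,0,0,0.015,0,0,0]]'
python3 -m jog '[[0,0,0,0.003,0,0,0],[0,0,0,0.007,0,0,0],[0,0,0,0.007,0,0,0]]'
```

```text
t: 9.38
position: [0.5743, 0.01, 0.3121]
eef_rot: [-3.141, -0.004, -2.877]
force: [1.0, -0.8, -0.7]
width: 0.0147
t: 9.88
position: [0.5742, 0.0099, 0.3045]
eef_rot: [-3.141, -0.005, -2.877]
force: [0.0, -0.5, -0.2]
width: 0.0149
t: 10.25
position: [0.5742, 0.0099, 0.3022]
eef_rot: [-3.141, -0.005, -2.877]
force: [0.6, -1.0, -1.2]
width: 0.0144
t: 10.62
position: [0.5742, 0.0099, 0.3011]
eef_rot: [-3.141, -0.005, -2.877]
force: [0.2, -1.0, -1.8]
width: 0.0147
```

```bash

python3 -m jog '[[0,0,0,0.003,0,0,0],[0,0,0,0.005,0,0,0],[0,0,0,0.005,0,0,0]]'
python3 -m jog '[[0,0,0,0.002,0,0,0],[0,0,0,0.004,0,0,0],[0,0,0,0.004,0,0,0]]'
python3 -m jog '[[0,0,0,0.002,0,0,0],[0,0,0,0.004,0,0,0],[0,0,0,0.004,0,0,0]]'
```

```text
t: 11.0
position: [0.5742, 0.0099, 0.3003]
eef_rot: [-3.141, -0.005, -2.877]
force: [1.0, -0.1, -1.5]
width: 0.0145
t: 11.38
position: [0.5742, 0.0099, 0.2997]
eef_rot: [-3.141, -0.005, -2.877]
force: [1.3, -0.6, -1.8]
width: 0.0146
t: 11.75
position: [0.5742, 0.0099, 0.2994]
eef_rot: [-3.141, -0.004, -2.877]
force: [-0.6, -0.5, 5.1]
width: 0.0149
```

The collar met the bar at about 6 N, exactly at the expected height. Release, rise, and check.

```bash

python3 -m jog '[[0,0,0,-0.003,0,0,0],[0,0,0,-0.003,0,0,0],[0.5,0,0,-0.003,0,0,0],[0.5,0,0,-0.003,0,0,0],[0.5,0,0,-0.003,0,0,0],[0.5,0,0,-0.003,0,0,0]]'
python3 -m jog '[[0.5,0,0,-0.1,0,0,0],[0.5,0,0,-0.3,0,0,0],[0.5,0,0,-0.5,0,0,0],[0.5,0,0,-0.5,0,0,0]]'
python3 - <<'E'
from h import *
s=st();c=cal('wrist');im=shot('wrist','w4.png')
cv2.imwrite('pics/w4c.png',cv2.resize(im[90:290,220:420,::-1],None,fx=3,fy=3,interpolation=cv2.INTER_CUBIC))
E
```

```text
t: 12.5
position: [0.5742, 0.0099, 0.2999]
eef_rot: [-3.141, -0.004, -2.877]
force: [-0.3, -0.2, 1.1]
width: 0.0425
t: 13.0
position: [0.5746, 0.0101, 0.3779]
eef_rot: [-3.14, 0.0, -2.877]
force: [-0.4, -0.8, -0.4]
width: 0.0425
{'t': 13.0, 'position': [0.5746, 0.0101, 0.3779], 'eef_rot': [-3.1396, 0.0001, -2.8771], 'force': [-0.3727, -0.8188, -0.3997], 'torque': [0.0885, -0.0369, -0.0131], 'width': 0.0425}
```

View pics/w4c.png

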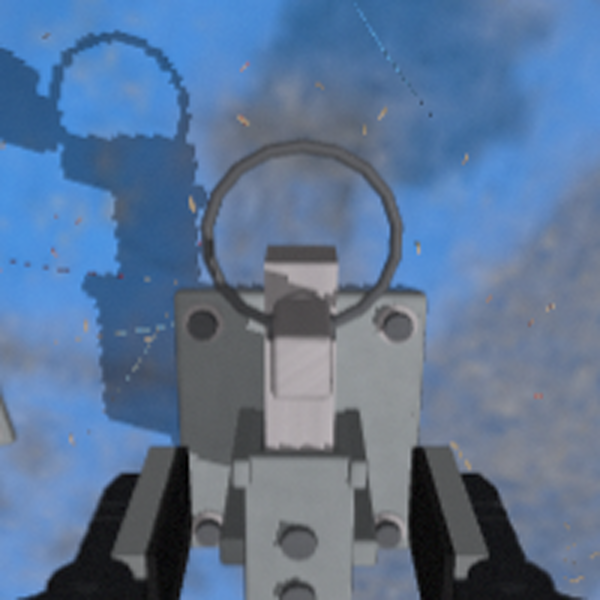

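Pin seated with its collar on the bar, ring standing out level, at (302,230). Next, plan the tilted two-finger sweep that pushes both side wires round the bar.

```bash
cat > sweep.py <<'E'
from h import *
b=.265;a=np.radians(40);L=.169;rho=.038
Hn=np.array([.5754,.0095,.118]);bx=np.array([np.cos(b),np.sin(b),0]);ez=np.array([0,0,1.])
Rg=R.from_euler('xyz',[np.pi,0,np.pi+b])*R.from_rotvec([0,-a,0])
def tcp(phi,gap=.00175):
    f=np.radians(phi)
    C=-rho*np.cos(f)*bx-rho*np.sin(f)*ez+gap*(-np.sin(f)*bx+np.cos(f)*ez)
    return Hn+C-Rg.apply([-.011,0,L])   # front corner is on tool -x side
E
python3 - <<'E'
from sweep import *
print(Rg.as_matrix()[:,2],tcp(-40),tcp(90))
rel(tcp(-40),Rg.as_euler('xyz'))
E
```

```text
[ 0.6203495   0.16835203 -0.76604444] [ 0.43542066 -0.02848795  0.26615735] [ 0.46073968 -0.02161681  0.20239085]
rel [0.9598, -0.0053, 0.7368] [-0.0004, -0.2229, -0.0001]
```

```bash

python3 -m jog '[[0.5,0.3,-0.005,0,0,-0.05,0],[0.5,0.6,-0.005,0,0,-0.1,0],[0.5,0.9,-0.005,0.1,0,-0.15,0],[0.5,0.96,-0.005,0.3,0,-0.2,0],[0.5,0.96,-0.005,0.5,0,-0.223,0],[0.5,0.96,-0.005,0.7,0,-0.223,0],[0.5,0.96,-0.005,0.737,0,-0.223,0],[0.5,0.96,-0.005,0.737,0,-0.223,0]]'
python3 - <<'E'
from sweep import *
st();rel(tcp(-40),Rg.as_euler('xyz'))
s=ctrl.read_state();Rt=R.from_euler('xyz',s['eef_rot'])
for p in range(-40,91,10): print(p,np.round(Rt.inv().apply(tcp(p)-s['position'])/.15,3))
im=shot('wrist','w5.png');im2=shot('scene','s5.png')
v=cv2.resize(im2[150:260,270:400,::-1],None,fx=4,fy=4,interpolation=cv2.INTER_CUBIC)
cv2.imwrite('pics/s5c.png',v)
E
```

```text
t: 14.05
position: [0.4795, 0.0284, 0.363]
eef_rot: [-3.116, 0.62, -2.894]
force: [0.8, -0.8, -1.4]
width: 0.0427
{'t': 14.05, 'position': [0.4795, 0.0284, 0.363], 'eef_rot': [-3.1159, 0.62, -2.8943], 'force': [0.7918, -0.7942, -1.4104], 'torque': [-0.0698, 0.2659, 0.0067], 'width': 0.0427}
rel [0.6825, -0.2878, 0.3132] [-0.0116, -0.0249, -0.0041]
-40 [ 0.683 -0.288  0.313]
-30 [ 0.725 -0.288  0.326]
-20 [ 0.764 -0.288  0.346]
-10 [ 0.8   -0.287  0.373]
0 [ 0.83  -0.287  0.405]
10 [ 0.854 -0.286  0.442]
20 [ 0.871 -0.284  0.482]
30 [ 0.882 -0.283  0.525]
40 [ 0.884 -0.281  0.569]
50 [ 0.879 -0.28   0.613]
60 [ 0.866 -0.278  0.656]
70 [ 0.846 -0.276  0.695]
80 [ 0.819 -0.275  0.73 ]
90 [ 0.787 -0.273  0.761]
```

View pics/w5.png

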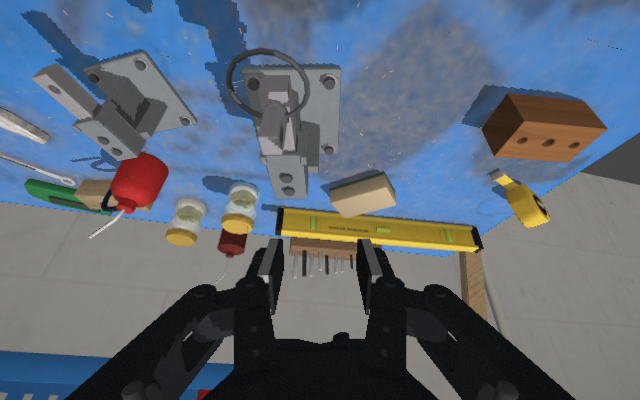

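The pin stands undisturbed, ring out. The arm hasn't arrived yet, so check the joints and continue.

```bash
python3 -m jog '[[0.5,0.2,-0.1,0,0,-0.01,0],[0.5,0.4,-0.2,0,-0.01,-0.02,-0.004],[0.5,0.5,-0.288,0.05,-0.0116,-0.025,-0.004],[0.5,0.5,-0.288,0.05,-0.0116,-0.025,-0.004],[0.5,0.5,-0.288,0.05,-0.0116,-0.025,-0.004]]'
python3 - <<'E'
from sweep import *
st();rel(tcp(-40),Rg.as_euler('xyz'));print(np.round(ctrl.read_state()['qpos'],3))
E
```

```text
t: 14.78
position: [0.4636, 0.0131, 0.3784]
eef_rot: [-3.118, 0.624, -2.899]
force: [0.2, -0.2, -0.8]
width: 0.0423
{'t': 14.775, 'position': [0.4636, 0.0131, 0.3784], 'eef_rot': [-3.1182, 0.6238, -2.8986], 'force': [0.214, -0.2229, -0.8241], 'torque': [-0.043, 0.3199, -0.032], 'width': 0.0423}
rel [0.6394, -0.2133, 0.4667] [-0.0117, -0.0237, -0.0053]
[-0.15   0.257  2.092  0.811  0.283 -2.685]
```

Joint 6 is at its limit in this posture. I'll come upright and use the half-turned wrist (same jaws, joint 6 mid-range) with a smaller tilt.

```bash
python3 - <<'E'
from h import *
rel([.45,-.02,.40],[np.pi,0,np.pi+.265])
E
```

```text
rel [0.0306, -0.1972, -0.195] [-0.0094, 0.1985, -0.0091]
```

```bash
python3 -m jog '[[0.5,0.03,-0.1,-0.1,0,0.05,0],[0.5,0.03,-0.2,-0.195,0,0.1,0],[0.5,0.03,-0.2,-0.195,-0.005,0.15,-0.005],[0.5,0.03,-0.2,-0.195,-0.009,0.198,-0.009],[0.5,0.03,-0.2,-0.195,-0.009,0.198,-0.009],[0.5,0.03,-0.2,-0.195,-0.009,0.198,-0.009]]'
python3 -m jog '[[0.5,0,0,0,0,0,0.055],[0.5,0,0,0,0,0,0.11],[0.5,0,0,0,0,0,0.165],[0.5,0,0,0,0,0,0.22],[0.5,0,0,0,0,0,0.275],[0.5,0,0,0,0,0,0.33],[0.5,0,0,0,0,0,0.385],[0.5,0,0,0,0,0,0.44],[0.5,0,0,0,0,0,0.495],[0.5,0,0,0,0,0,0.55],[0.5,0,0,0,0,0,0.605],[0.5,0,0,0,0,0,0.66],[0.5,0,0,0,0,0,0.715],[0.5,0,0,0,0,0,0.77],[0.5,0,0,0,0,0,0.825],[0.5,0,0,0,0,0,0.88],[0.5,0,0,0,0,0,0.93],[0.5,0,0,0,0,0,0.98],[0.5,0,0,0,0,0,0.98]]'
cat > sweep.py <<'E'
from h import *
b=.265;a=np.radians(30);L=.169;rho=.036
Hn=np.array([.5754,.0095,.118]);bx=np.array([np.cos(b),np.sin(b),0]);ez=np.array([0,0,1.])
Rg=R.from_euler('xyz',[np.pi,0,b])*R.from_rotvec([0,a,0])
def tcp(phi,gap=.00175):
    f=np.radians(phi)
    C=-rho*np.cos(f)*bx-rho*np.sin(f)*ez+gap*(-np.sin(f)*bx+np.cos(f)*ez)
    return Hn+C-Rg.apply([.011,0,L])
def tab(ps):
    s=ctrl.read_state();Rt=R.from_euler('xyz',s['eef_rot'])
    for p in ps: print(p,np.round(Rt.inv().apply(tcp(p)-s['position'])/.15,3))
E
python3 - <<'E'
from sweep import *
st();print(Rg.as_matrix()[:,2],tcp(-40),tcp(90),np.round(ctrl.read_state()['qpos'],3));rel(tcp(-40),Rg.as_euler('xyz'))
E
```

```text
t: 15.52
position: [0.4502, -0.0202, 0.3998]
eef_rot: [-3.141, 0.005, -2.877]
force: [0.1, -0.2, -0.1]
width: 0.0427
t: 17.9
position: [0.4501, -0.0201, 0.3998]
eef_rot: [3.14, -0.007, 0.328]
force: [0.5, 0.3, -0.3]
width: 0.0429
{'t': 17.9, 'position': [0.4501, -0.0201, 0.3998], 'eef_rot': [3.1405, -0.0069, 0.3284], 'force': [0.5457, 0.3014, -0.3431], 'torque': [0.0123, 0.0421, -0.0437], 'width': 0.0429}
[ 0.48254625  0.13095463 -0.8660254 ] [ 0.45912662 -0.02205457  0.28333922] [ 0.48296703 -0.0155847   0.22285829] [-0.192  0.249  1.974  0.003  0.912  1.049]
rel [0.0477, 0.0308, 0.7765] [-0.005, 0.1644, 0.0198]
```

```bash
python3 -m jog '[[0.5,0.02,0.03,0,0,0.05,0.005],[0.5,0.04,0.03,0,-0.005,0.1,0.01],[0.5,0.048,0.03,0.1,-0.005,0.15,0.02],[0.5,0.048,0.031,0.3,-0.005,0.164,0.02],[0.5,0.048,0.031,0.5,-0.005,0.164,0.02],[0.5,0.048,0.031,0.7,-0.005,0.164,0.02],[0.5,0.048,0.031,0.776,-0.005,0.164,0.02],[0.5,0.048,0.031,0.776,-0.005,0.164,0.02],[0.5,0.048,0.031,0.776,-0.005,0.164,0.02]]'
python3 - <<'E'
from sweep import *
st();rel(tcp(-40),Rg.as_euler('xyz'));print(np.round(ctrl.read_state()['qpos'],3));tab(range(-40,91,10))
im=shot('wrist','w6.png');im2=shot('scene','s6.png')
v=np.vstack([cv2.resize(im[60:330,170:470,::-1],(600,400)),cv2.resize(im2[160:260,270:420,::-1],(600,400),interpolation=cv2.INTER_CUBIC)[:200]])
cv2.imwrite('pics/c6.png',v)
E
```

```text
t: 19.02
position: [0.4592, -0.0221, 0.2839]
eef_rot: [3.14, -0.523, 0.266]
force: [-0.4, 0.1, 0.2]
width: 0.0427
{'t': 19.025, 'position': [0.4592, -0.0221, 0.2839], 'eef_rot': [3.14, -0.5229, 0.2662], 'force': [-0.4006, 0.1239, 0.1566], 'torque': [-0.0258, 0.2056, 0.0077], 'width': 0.0427}
rel [-0.0024, -0.0007, 0.0029] [0.0003, 0.0002, 0.0003]
[-0.235  0.428  2.179  1.311  0.249 -0.175]
-40 [-0.002 -0.001  0.003]
-30 [-0.041 -0.001  0.019]
-20 [-0.077 -0.001  0.041]
-10 [-0.108 -0.001  0.069]
0 [-0.133 -0.001  0.102]
10 [-0.153 -0.001  0.139]
20 [-0.165 -0.001  0.179]
30 [-0.171 -0.001  0.221]
40 [-0.169 -0.001  0.263]
50 [-0.161 -0.001  0.304]
60 [-0.145 -0.001  0.342]
70 [-0.122 -0.001  0.378]
80 [-0.094 -0.001  0.409]
90 [-0.061 -0.001  0.434]
```

View pics/c6.png

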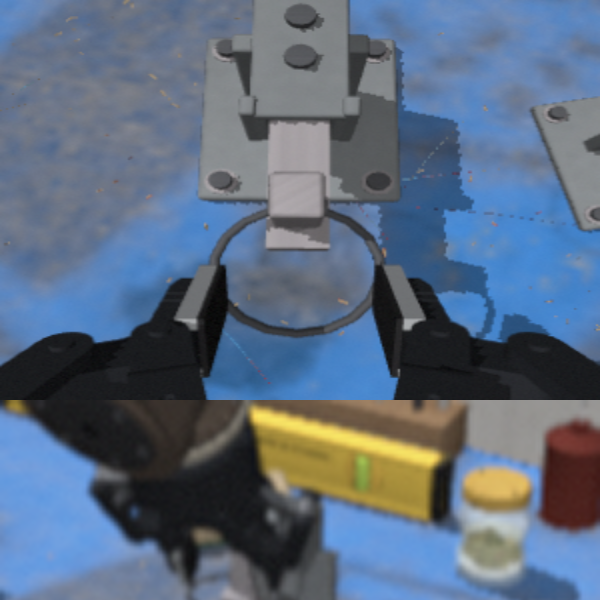

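The wrist view shows the fingertips at (213,270) and (388,270), symmetric over both ring side wires, with the bar and head between them. Starting the sweep.

```bash
python3 -m jog '[[0.46,-0.04,0,0.019,0,0,0],[0.46,-0.077,0,0.041,0,0,0],[0.46,-0.108,0,0.069,0,0,0],[0.46,-0.12,0,0.085,0,0,0],[0.46,-0.133,0,0.102,0,0,0],[0.46,-0.143,0,0.12,0,0,0],[0.46,-0.153,0,0.139,0,0,0],[0.46,-0.16,0,0.159,0,0,0],[0.46,-0.165,0,0.179,0,0,0],[0.46,-0.168,0,0.2,0,0,0],[0.46,-0.171,0,0.221,0,0,0]]'
python3 -m jog '[[0.46,0.001,0,0.021,0,0,0],[0.46,0.002,0,0.042,0,0,0],[0.46,0.006,0,0.063,0,0,0],[0.46,0.01,0,0.083,0,0,0],[0.46,0.018,0,0.102,0,0,0],[0.46,0.026,0,0.121,0,0,0]]'
python3 - <<'E'
from sweep import *
st();tab(range(60,93,5))
E
```

```text
t: 20.5
position: [0.4539, -0.0236, 0.2424]
eef_rot: [3.14, -0.523, 0.266]
force: [-0.2, 0.4, 1.8]
width: 0.0391
t: 21.25
position: [0.4661, -0.0203, 0.2285]
eef_rot: [3.14, -0.523, 0.266]
force: [0.2, -0.6, 1.1]
width: 0.0393
{'t': 21.25, 'position': [0.4661, -0.0203, 0.2285], 'eef_rot': [3.1402, -0.5235, 0.2658], 'force': [0.241, -0.6262, 1.0887], 'torque': [-0.123, 0.193, -0.0274], 'width': 0.0393}
60 [-0.001 -0.001 -0.001]
65 [ 0.009 -0.001  0.017]
70 [ 0.021 -0.001  0.034]
75 [ 0.035 -0.001  0.05 ]
80 [ 0.049 -0.001  0.065]
85 [ 0.065 -0.001  0.079]
90 [ 0.083 -0.001  0.091]
```

Light push forces (1–2 N), as expected from the hinge friction. Finishing the arc to about 86°.

```bash
python3 -m jog '[[0.46,0.009,0,0.017,0,0,0],[0.46,0.021,0,0.034,0,0,0],[0.46,0.035,0,0.05,0,0,0],[0.46,0.042,0,0.058,0,0,0],[0.46,0.049,0,0.065,0,0,0],[0.46,0.057,0,0.072,0,0,0],[0.46,0.065,0,0.079,0,0,0],[0.46,0.069,0,0.082,0,0,0],[0.46,0.069,0,0.082,0,0,0]]'
python3 - <<'E'
from sweep import *
st();tab([85,88,90])
im=shot('wrist','w7.png');im2=shot('scene','s7.png')
v=np.vstack([cv2.resize(im[60:330,170:470,::-1],(600,400)),cv2.resize(im2[180:250,300:390,::-1],(600,400),interpolation=cv2.INTER_CUBIC)[:200]])
cv2.imwrite('pics/c7.png',v)
E
```

```text
t: 22.38
position: [0.4807, -0.0163, 0.223]
eef_rot: [3.14, -0.523, 0.266]
force: [-1.7, -1.3, 1.6]
width: 0.0392
{'t': 22.375, 'position': [0.4807, -0.0163, 0.223], 'eef_rot': [3.1402, -0.5234, 0.2658], 'force': [-1.6987, -1.2737, 1.6117], 'torque': [-0.0838, 0.3588, -0.0553], 'width': 0.0392}
85 [-0.004 -0.001 -0.003]
88 [ 0.007 -0.001  0.004]
90 [ 0.013 -0.001  0.009]
```

View pics/c7.png

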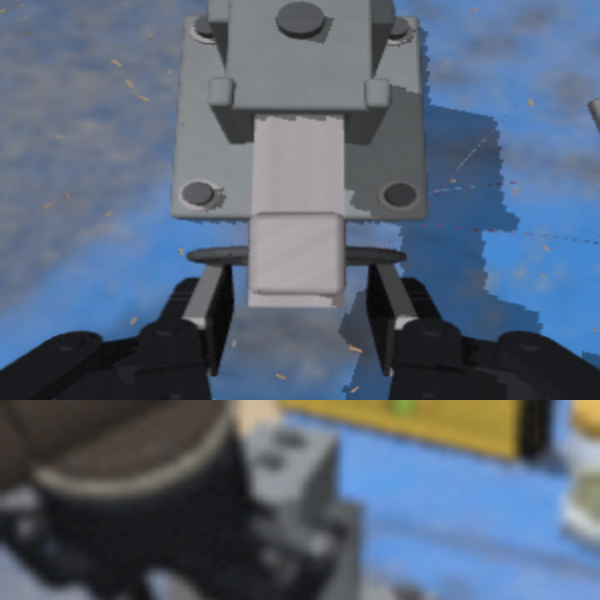

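The ring is swung round the bar, almost edge-on at row 257. Nudge along the bar in 1 mm steps until the stop is felt.

```bash
for k in 1; do python3 -m jog '[[0.46,0.006,0,0.0033,0,0,0],[0.46,0.006,0,0.0033,0,0,0]]'; done
python3 -m jog '[[0.46,0.006,0,0.0033,0,0,0],[0.46,0.006,0,0.0033,0,0,0]]'
```

```text
t: 22.72
position: [0.4816, -0.0161, 0.223]
eef_rot: [3.14, -0.523, 0.266]
force: [-0.9, -1.1, 0.5]
width: 0.0389
t: 22.98
position: [0.4827, -0.0158, 0.223]
eef_rot: [3.14, -0.523, 0.266]
force: [-0.7, -0.9, 0.3]
width: 0.0396
```

```bash
python3 -m jog '[[0.46,0.004,0,0.0023,0,0,0],[0.46,0.004,0,0.0023,0,0,0]]'
python3 -m jog '[[0.46,0.004,0,0.0023,0,0,0],[0.46,0.004,0,0.0023,0,0,0]]'
```

```text
t: 23.22
position: [0.4834, -0.0156, 0.223]
eef_rot: [3.14, -0.523, 0.266]
force: [-1.0, -1.4, 0.2]
width: 0.0392
t: 23.48
position: [0.4841, -0.0154, 0.223]
eef_rot: [3.14, -0.523, 0.266]
force: [-1.1, -0.7, -0.0]
width: 0.0392
```

```bash
python3 -m jog '[[0.46,0.004,0,0.0023,0,0,0],[0.46,0.004,0,0.0023,0,0,0]]'
python3 -m jog '[[0.46,0.004,0,0.0023,0,0,0],[0.46,0.004,0,0.0023,0,0,0]]'
python3 -m jog '[[0.46,0.004,0,0.0023,0,0,0],[0.46,0.004,0,0.0023,0,0,0]]'
```

```text
t: 23.72
position: [0.4847, -0.0152, 0.223]
eef_rot: [3.14, -0.523, 0.266]
force: [-2.0, -1.4, 0.5]
width: 0.0396
t: 23.98
position: [0.4852, -0.015, 0.2229]
eef_rot: [3.14, -0.523, 0.266]
force: [-4.8, -2.5, 1.6]
width: 0.0392
t: 24.22
position: [0.4856, -0.0149, 0.2229]
eef_rot: [3.14, -0.522, 0.266]
force: [-6.3, -2.6, 3.4]
width: 0.0395
```

Stop felt (force rising to about 7 N). Back straight out along the bar, then up, and check.

```bash
python3 -m jog '[[0.46,-0.04,0,-0.023,0,0,0],[0.46,-0.13,0,-0.075,0,0,0],[0.46,-0.26,0,-0.15,0,0,0],[0.46,-0.35,0,-0.2,0,0,0],[0.46,-0.25,0,-0.373,0,0,0],[0.46,-0.15,0,-0.546,0,0,0],[0.46,-0.15,0,-0.546,0,0,0],[0.46,-0.15,0,-0.546,0,0,0]]'
python3 - <<'E'
from sweep import *
st()
im=shot('wrist','w8.png');c=cal('wrist')
im2=shot('scene','s8.png');im3=shot('top','t8.png')
u,v=proj(c,Hn)[0].astype(int);print(u,v)
x0=max(0,min(u-100,440));y0=max(0,min(v-80,240))
A=cv2.resize(im[y0:y0+160,x0:x0+200,::-1],(600,480),interpolation=cv2.INTER_CUBIC)[:330]
B=cv2.resize(im2[175:250,300:390,::-1],(324,270),interpolation=cv2.INTER_CUBIC)
D=cv2.resize(im3[165:225,300:361,::-1],(276,270),interpolation=cv2.INTER_CUBIC)
cv2.imwrite('pics/fin.png',np.vstack([A,np.hstack([B,D])]))
E
```

```text
t: 25.22
position: [0.4276, -0.0306, 0.2834]
eef_rot: [3.139, -0.524, 0.267]
force: [-0.5, 0.5, 0.2]
width: 0.0394
{'t': 25.225, 'position': [0.4276, -0.0306, 0.2834], 'eef_rot': [3.139, -0.5242, 0.2666], 'force': [-0.4863, 0.5196, 0.1803], 'torque': [-0.0704, 0.2465, -0.0507], 'width': 0.0394}
317 151
```

View pics/fin.png

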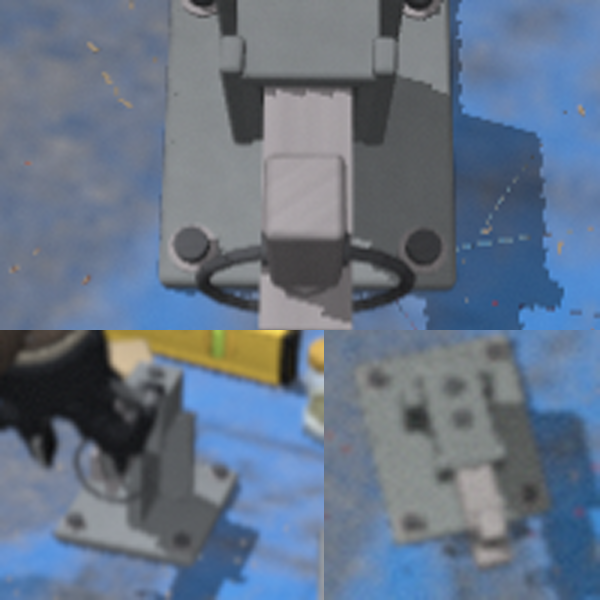

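The ring hangs round the bar and the pin head is upright; nothing touches the gripper. One numeric check of the ring angle, then hand in.

```bash
python3 - <<'E'
from sweep import *
c=cal('wrist');by=np.cross(ez,bx);t=np.linspace(0,2*np.pi,181)
for th in(1.3,1.4,1.5,1.571):
    o=-np.cos(th)*bx-np.sin(th)*ez
    P=Hn+np.outer(.027-.027*np.cos(t),o)+np.outer(.027*np.sin(t),by)
    q=(proj(c,P)-[217,71])*3
    print(th,'left',q[q[:,0].argmin()].round(),'right',q[q[:,0].argmax()].round(),'y',q[:,1].min().round(),q[:,1].max().round(),'end',q[90].round())
E
```

```text
1.3 left [197. 294.] right [409. 294.] y 238.0 348.0 end [303. 348.]
1.4 left [198. 284.] right [408. 285.] y 238.0 331.0 end [303. 331.]
1.5 left [198. 275.] right [408. 277.] y 238.0 314.0 end [303. 314.]
1.571 left [198. 269.] right [408. 270.] y 238.0 301.0 end [303. 301.]
```

```bash
python3 - <<'E'
from sweep import *
c=cal('wrist');by=np.cross(ez,bx);t=np.linspace(0,np.pi*2,721)
g=cv2.cvtColor(cv2.imread('pics/w8.png'),cv2.COLOR_BGR2GRAY)
for col in(292,296,300,338,342,346): print(col,g[148:182,col].tolist())
for th in(1.4,1.45,1.5,1.571):
    o=-np.cos(th)*bx-np.sin(th)*ez
    q=proj(c,Hn+np.outer(.027-.027*np.cos(t),o)+np.outer(.027*np.sin(t),by))
    print(th,[q[np.abs(q[:,0]-k)<.5][:,1].max().round(1) for k in(292,296,300,338,342,346)])
E
```

```text
292 [144, 141, 142, 142, 141, 141, 126, 96, 71, 66, 68, 59, 100, 140, 142, 135, 120, 96, 65, 68, 61, 42, 44, 45, 77, 118, 132, 132, 130, 131, 129, 129, 129, 130]
296 [143, 142, 141, 141, 143, 127, 94, 87, 85, 70, 68, 115, 144, 143, 143, 135, 121, 97, 65, 70, 102, 103, 55, 49, 47, 74, 114, 131, 129, 129, 129, 130, 129, 128]
300 [141, 142, 142, 142, 128, 98, 88, 88, 78, 65, 107, 144, 143, 144, 142, 136, 122, 98, 65, 67, 79, 93, 93, 67, 68, 60, 83, 118, 128, 127, 128, 127, 126, 124]
338 [91, 91, 93, 120, 140, 106, 50, 52, 54, 52, 95, 137, 144, 144, 144, 142, 130, 111, 79, 65, 92, 111, 85, 41, 47, 49, 80, 113, 117, 120, 120, 120, 119, 120]
342 [90, 89, 91, 92, 90, 86, 66, 49, 52, 52, 49, 68, 91, 118, 143, 140, 128, 111, 82, 64, 67, 53, 43, 47, 45, 75, 106, 112, 115, 116, 118, 119, 118, 118]
346 [89, 92, 90, 90, 91, 89, 89, 75, 46, 45, 46, 47, 54, 78, 107, 121, 115, 110, 80, 56, 42, 36, 39, 42, 83, 113, 114, 115, 116, 118, 119, 119, 119, 117]
1.4 [np.float64(176.5), np.float64(178.1), np.float64(179.2), np.float64(178.7), np.float64(177.4), np.float64(175.4)]
1.45 [np.float64(174.0), np.float64(175.4), np.float64(176.6), np.float64(176.1), np.float64(174.9), np.float64(173.1)]
1.5 [np.float64(171.5), np.float64(172.8), np.float64(173.8), np.float64(173.4), np.float64(172.3), np.float64(170.8)]
1.571 [np.float64(167.9), np.float64(169.1), np.float64(169.9), np.float64(169.6), np.float64(168.6), np.float64(167.3)]
```

The measured lower wire (rows 170–172) fits a ring angle of about 1.53 rad. Handing in.

```bash
python3 -c "
from h import *
print(ctrl.hand_in());st()"
```

```text
the job is handed in; nothing more can be done
None
the job is handed in; nothing more can be done
```

The pin is seated through the bar's cross hole with its collar on the bar, and the ring hangs down round the bar. I handed the job in at about 25 s of the 72 s allowed; no verdict is reported.

- **Insertion:** I picked the pin from the rack and lined it up over the larger stand's bar. The shank entered the hole without any measurable contact. The collar met the bar at the expected height with about 6 N.
- **Ring:** I pushed both side wires round with two straddling fingers at 1–2 N, until the stop was felt at about 7 N. Then I backed off and rose clear.
- **Change of plan:** My first tilted posture ran joint 6 to its limit. I came upright and redid it half-turned; nothing was touched in between.
- **Last checks:** In the final picture the pin head is upright and the ring's lower wire fits about 1.53 rad, where 1.4 is needed. The gripper was clear, with the force reading near zero. One coarser reading of the ring's sides suggested about 1.5 rad, which still passes.
- **Not checked:** I did not measure the bystanders' positions again at the end, but the arm never went near them.

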